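# Fetch the blue pot from behind a canister at a canteen counter

### The job

The blue topping pot is wanted for refilling, but a lidded canister stands in front of it in the condiment rack. Leaving the blue pot where it is for now, move that canister well aside, then slide the blue pot along the counter, without lifting or tipping it, out of the rack until it stands wholly on the red round spot. Then put the canister back upright where it stood (within about 2 cm), set down rather than dropped, and leave everything else where it is.

Things in the scene. Friction and masses are not known exactly. Their poses are not given: they have to be found in the camera images.
- rack: Fixed floorless aluminium rack, open above and at its front (-x). Walls 4 mm thick, 45 mm high: three along its x at y = -115, 0, +115 mm, from x = -90 to +90 mm, and a back wall at x = +88 mm: two lanes centred at y = -57 and +57 mm. In each a canister stands in front (x about -47 mm), a pot behind (x about +38); which is in which lane varies. Origin: its centre, on the counter.
- blue_pot: Loose open blue round pot, standing on the counter: 84 mm across the rim, 80 at the foot, 65 mm high, wall 4 mm, floor 5 mm, about 0.26 kg; 76 mm clear inside at the mouth, 72 at the floor. Shut fingers let down into it can drag it by its wall; a few newtons move it. Origin: centre of its underside, z up.
- orange_pot: The same pot in orange, loose, in the back of the other lane; to be left alone. Origin: centre of its underside.
- green_canister_mid (a point): Loose green canister, black lid, silver bands, standing on the counter: 69 mm across, 75 mm high to the lid's top, and on it a central black round knob to lift it by, 24 mm across, 34 mm tall (75 to 109 mm above the foot); about 0.32 kg. Point: on its axis, half-way up, 54.5 mm above its foot; z up.
- white_canister_mid (a point): The same canister in white, in the front of the other lane. Point: on its axis, half-way up, 54.5 mm above its foot.
- spot: Red round spot, flat on the counter (flush, nothing to bump into), 140 mm across, between the rack and the robot. The counter (flat, z = 0) is clear from x = 0.38 to 0.52 m for |y| up to 0.34 m, so a canister can be set aside there. Origin: its centre.
- bowls_a: Bystander: stack of nested white foam bowls, upside down, 110 mm across, 148 mm high. Origin: centre of its underside.
- bowls_b: Bystander: shorter stack of white foam bowls, 110 mm across, 115 mm high. Origin: centre of its underside.
- sauce_bottle: Bystander: yellow sauce bottle with red cap, 60 mm across, 170 mm high. Origin: centre of its underside.
Not all that is in view belongs to the job. Leave any yellow look-alike of the blue_pot alone.

How it is judged (in metres and radians):
On the way, in this order (a step that is already met when the one before it is completed fails the run):
1. the canister in front of the blue pot has been moved aside (both canisters' axes more than 120 mm from the blue pot's) with the blue pot not yet moved (less than 25 mm) (distance of blue_pot from where it was at the start of the episode below 0.025 m and horizontal distance between each of green_canister_mid, white_canister_mid and blue_pot above 0.12 m), for 0.2 s.
2. the blue pot stands on the red spot while the canister is still aside (a canister more than 60 mm from where it stood) (horizontal distance between blue_pot and spot below 0.032 m and distance of any of green_canister_mid, white_canister_mid from where it was at the start of the episode above 0.06 m), for 0.2 s.
At the end, for the whole second after the job is handed in: The blue pot stands upright on the counter with its centre within 32 mm of the red spot's centre (its foot wholly on the spot, give or take 2 mm); both canisters stand upright within 30 mm of where they stood at the start; the orange pot is within 30 mm of where it stood (horizontal distance between blue_pot and spot below 0.032 m and height (world z) of blue_pot below 0.004 m and angle between each of blue_pot, green_canister_mid, white_canister_mid's own z axis and vertical below 0.1 rad and distance of each of green_canister_mid, white_canister_mid, orange_pot from where it was at the start of the episode below 0.03 m); the robot touches nothing.
It fails at once if the blue pot lifted more than 15 mm off the counter or tipped more than 0.35 rad (height (world z) of blue_pot above 0.015 m or angle between blue_pot's own z axis and vertical above 0.35 rad).
It fails at once if a canister tipped more than 0.6 rad (angle between any of green_canister_mid, white_canister_mid's own z axis and vertical above 0.6 rad).
It fails at once if a canister dropped: let go (no finger contact) with its foot more than 25 mm above the counter ((height (world z) of green_canister_mid above 0.0795 m and contact force between the fingers and green_canister below 0.05 N) or (height (world z) of white_canister_mid above 0.0795 m and contact force between the fingers and white_canister below 0.05 N)).
It fails at once if a bowl stack or the bottle moved more than 30 mm, or the orange pot more than 50 mm (distance of any of bowls_a, bowls_b, sauce_bottle from where it was at the start of the episode above 0.03 m or distance of orange_pot from where it was at the start of the episode above 0.05 m).
It also fails if it takes over 72 s, if anything falls off the work surface, if the arm or the gripper's body presses on something with over 40 N, if the wrist force passes 120 N, or if a joint passes its speed limit or range.

### The arm

A 6-joint arm with a two-finger parallel gripper is mounted at the origin on the work surface. World frame = base frame: x ahead of the robot, y to its left, z up, the work surface at z = 0. Lengths are in m, angles in degrees, forces in N, time in s.
With the tool pointing down it reaches from about 0.225 to 0.725 m from the base axis. Payload 3.1 kg.
Tool frame: the origin (TCP) lies at the very end of the fingers, on their centre line; the grasp point (between the pads) lies 19 mm behind it; z points along the fingers, y is the line along which they close (so a half turn about z gives the same grasp; the last joint's range is limited). The gripper opens to 85 mm and grips with 20 to 120 N. Pads are 22 mm wide; open, the fingers measure 114 mm over their backs; the gripper's body (76 mm by 85 mm) begins 54 mm behind the grasp point. The pads swing forward as they close: fully open they stand 13 mm farther back than shut.
Start: joints at [-74.187, 2.75, 5.684, 92.934, 0, 82.678], TCP at [0.206, -0.483, 0.231] pointing down, gripper open.
Joint ranges: [-166.93, 166.93], [-56.73, 111.36], [-69.38, 81.34], [-121.58, 131.49], [-85.45, 84.26], [-180, 180]. Speed limits (degrees/s): [159.86, 159.86, 180, 180, 180, 180].

### API

Orientations are given as a 3x3 rotation matrix whose columns are the frame's x, y, z axes.
In Python, from workcell import bot gives the robot as it stands.
- The arm moves only by the tool drive_tool, never from a script. Its argument "motion" is one flat list of numbers, 6 for each row, row after row: the shift along the world's x, y, z in mm, then the turn, a rotation vector about the world's x, y, z in degrees. In form: [tx, ty, tz, wx, wy, wz, tx, ty, tz, wx, wy, wz, ...]. A call has 1 to 8 rows; each row is the pose to reach, as a shift and turn from the pose commanded when the call began; what a row does not reach only later rows make up. A row lasts 1/10 s, in which the tool goes at most 50 mm and 8.59 degrees, less where a joint would pass 70% of its speed; a pose out of reach is approached as far as the arm can. A call with a gripper value outside its range is refused whole. "jaw" is the closure, from -1 (fully open) to 1 (shut), set as the call begins (left out, the last holds). The fingers move at their own pace and stop on an object; the grip force is fixed at half the most. Time passes only in rows, so rows that repeat a pose let the fingers close. It gives the time, the measured TCP pose, the force, the opening and the grip force at its end, in the units of the state.
- bot.state(): the state, without advancing time (a new reading comes with each control period).
- bot.snapshot(name): name is "scene" or "top"; returns a dict with "color" (400x640x3 uint8, blue, green, red), "depth" (400x640 float32, m along the optical axis (not along the pixel's ray), 0 where there is no reading), "fx", "fy", "cx", "cy" (pixels), "eye" and "attitude" of the camera in the world. Camera axes: x right, y up, looking along -z (the intrinsics and any distortion apply to the point x, -y, -z); pixel columns grow to the right and rows downward; lengths in m; the calibration is good to about 2 mm. A picture is of the moment at which its call begins.
- bot.close_job(): hands the job in; it is judged then, once.
Trained networks look in a picture, given as the dict that the camera call returned (one of the last four; its "shot" number tells which), for a name from the list of things; names that differ only in an ending like _2 or _b are one class to them, and where a whole thing is asked for, a point or a joint stands for the part that bears it (a point fixed in the world has none). Each returns a list of dicts, best first, with "conf" (0 to 1); they miss things now and then, are a little off and sometimes report something else, mostly with a low value. They report only what shows in the picture. A call takes as long as a camera call. They do not tell look-alikes from the thing itself.
- bot.find_in(label, picture): "point" ([row, column] as shares, 0 to 1, of the picture: columns of its width, rows of its height, amid what is visible of it).
- bot.trace(label, picture): "region" (400x640 bool, what is visible of it) and "point" ([row, column] as shares, 0 to 1, of the picture: columns of its width, rows of its height, amid what is visible of it).
The state is a dict: "time": time; "q": joint angles; "qd": joint speeds; "joint_torque": joint torques, N m; "tcp_pos": TCP position; "orientation": TCP orientation; "contact_force": force on the tool from outside, world axes, zero at the start; "moment": the same for the moment, N m; "width": opening from 0.0 (shut) to 1.0 (fully open); "gripper_force": force on a finger pad.
Only numpy, scipy, OpenCV 4.12 (cv2) and the standard library are available. Lean on these libraries where they do the work, as an engineer would, in place of code of your own. Each camera call takes 0.05 s, during which the arm holds its last target. There are 200 camera calls.

## Working session

There is one attempt and no reset: what is moved stays moved. The work goes in short steps, Python scripts to look and compute and a tool call to move; the robot and the scene stay as the last step left them, time stands still between calls to the robot, and variables do not carry over. Pictures are saved under pics/ and viewed, at most 10 in all, crops included, and the job is handed in when it is done.

Besides the shell and the picture viewer there is one more tool, called after "Emit:" in YAML: its name, and indented under it one key for each argument. drive_tool: Moves the arm, as the interface text tells. Its arguments: {"type":"object","properties":{"motion":{"type":"array","items":{"type":"number"}},"jaw":{"type":"number"}},"required":["motion"]}

```bash
mkdir -p pics; cat > h.py <<'E'
import numpy as np, cv2
from workcell import bot
def world(s,r,c,d=None):
    d=s["depth"][r,c] if d is None else d
    x=(c-s["cx"])/s["fx"]*d; y=(r-s["cy"])/s["fy"]*d
    p=np.stack([x,-y,-d*np.ones_like(x)],-1)
    return p@np.array(s["attitude"]).T+np.array(s["eye"])
def cloud(s):
    r,c=np.mgrid[0:400,0:640]; return world(s,r.astype(int),c.astype(int))
E
python3 - <<'E'
from h import *
print(bot.state())
for n in("top","scene"):
    s=bot.snapshot(n); cv2.imwrite(f"pics/{n}1.png",s["color"]); print(n,s["eye"],s["attitude"],{k:v for k,v in s.items() if k not in("color","depth")}.keys())
    P=cloud(s)
    for l in("blue_pot","orange_pot","green_canister_mid","white_canister_mid","spot","rack","bowls_a","sauce_bottle"):
        for t in bot.trace(l,s)[:3]:
            m=t["region"]&(s["depth"]>0); q=P[m]
            if len(q): 
              top=q[q[:,2]>np.percentile(q[:,2],98)-.006]
              print(l,round(t["conf"],2),np.round(t["point"],2),"med",np.round(np.median(q,0),3),"topz",np.round(np.percentile(q[:,2],98),3),"mid",np.round((np.percentile(top,2,axis=0)+np.percentile(top,98,axis=0))/2,3),m.sum())
E
```

```text
{'time': 0.0, 'q': array([-7.41848892e+01,  2.79272283e+00,  5.58932504e+00,  9.29330129e+01,
       -2.70347216e-04,  8.26778964e+01]), 'qd': array([-0.00954982,  0.02752777, -0.03738119,  0.00438859, -0.0004524 ,
       -0.08333672]), 'joint_torque': array([-1.72571839e-03, -3.38780379e+01,  3.20015752e+01,  2.04154506e-02,
       -1.46316365e-04,  2.63046054e-06]), 'tcp_pos': array([ 0.20610932, -0.48217385,  0.23009868]), 'orientation': array([[ 9.19566570e-01,  3.92933705e-01, -6.53392404e-04],
       [ 3.92934134e-01, -9.19563769e-01,  2.28940434e-03],
       [ 2.98748148e-04, -2.36199988e-03, -9.99997166e-01]]), 'contact_force': array([-0.63316265, -0.34581224,  0.19002672]), 'moment': array([ 0.01023578, -0.00104018, -0.01813489]), 'gripper_force': 0.0, 'width': 0.9973846708768142}
top [0.33483898 0.06571619 1.36771116] [[-0.00604806  0.9854695  -0.16974477]
 [-0.99991715 -0.0040311   0.01222441]
 [ 0.01136252  0.16980464  0.98541224]] dict_keys(['fx', 'fy', 'cx', 'cy', 'eye', 'attitude', 'shot'])
blue_pot 0.95 [0.59 0.42] med [0.506 0.2   0.007] topz 0.067 mid [0.502 0.197 0
[... 1429 characters left out ...]
opz 0.067 mid [ 0.665 -0.133  0.065] 817
green_canister_mid 0.57 [0.51 0.47] med [ 0.601 -0.01   0.074] topz 0.11 mid [ 0.589 -0.013  0.107] 558
white_canister_mid 0.81 [0.5  0.41] med [ 0.591 -0.122  0.074] topz 0.11 mid [ 0.58  -0.129  0.108] 560
spot 0.96 [0.43 0.5 ] med [0.433 0.029 0.001] topz 0.005 mid [0.433 0.03  0.003] 1213
rack 0.82 [0.61 0.44] med [ 0.72  -0.078  0.015] topz 0.05 mid [ 0.638 -0.073  0.048] 2123
bowls_a 0.97 [0.47 0.72] med [0.564 0.432 0.108] topz 0.15 mid [0.535 0.444 0.148] 1784
bowls_a 0.55 [0.58 0.67] med [0.684 0.34  0.087] topz 0.118 mid [0.658 0.351 0.115] 1603
sauce_bottle 0.8 [0.53 0.29] med [ 0.654 -0.321  0.099] topz 0.171 mid [ 0.639 -0.329  0.169] 815
```

View pics/top1.png

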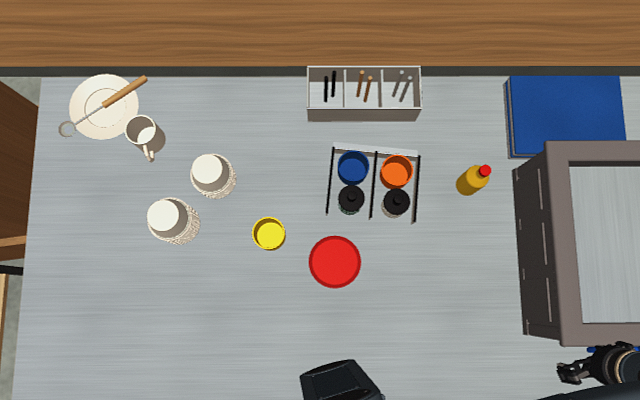

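```bash
python3 - <<'E'
from h import *
s=bot.snapshot("top");P=cloud(s)
for l in("green_canister_mid","white_canister_mid"):
    m=bot.trace(l,s)[0]["region"]; q=P[m]; q=q[abs(q[:,2]-.109)<.005]; print(l,q.mean(0),q.min(0),q.max(0))
# rack walls: z 38-50mm pts
q=P[(abs(P[...,2]-.045)<.006)&(P[...,0]>.5)&(P[...,0]<.78)&(abs(P[...,1]+.08)<.17)]
# back wall and side walls
for x0 in np.arange(.53,.74,.02):
    w=q[abs(q[:,0]-x0)<.01]; print(round(x0,2),len(w),np.round(np.sort(w[:,1])[::max(1,len(w)//14)],3))
E
```

```text
green_canister_mid [ 0.58980673 -0.01673001  0.10801499] [ 0.58005004 -0.02779164  0.10407589] [ 0.6008916  -0.00514546  0.11267008]
white_canister_mid [ 0.58049837 -0.13164894  0.10901146] [ 0.5691135  -0.14323273  0.10426046] [ 0.59288606 -0.12209033  0.1137611 ]
0.53 10 [-0.185 -0.184 -0.183 -0.182 -0.182 -0.182 -0.181 -0.18  -0.18  -0.179]
0.55 66 [-0.186 -0.185 -0.183 -0.181 -0.18  -0.141 -0.122 -0.112 -0.071 -0.07
 -0.068 -0.065 -0.065 -0.021 -0.011  0.044  0.049]
0.57 65 [-0.189 -0.186 -0.185 -0.184 -0.105 -0.1   -0.071 -0.071 -0.068 -0.066
 -0.     0.013  0.044  0.044  0.047  0.047  0.049]
0.59 60 [-0.19  -0.189 -0.187 -0.186 -0.185 -0.1   -0.074 -0.074 -0.071 -0.069
  0.041  0.041  0.044  0.044  0.047]
0.61 56 [-0.193 -0.192 -0.19  -0.188 -0.187 -0.077 -0.074 -0.072 -0.072  0.039
  0.041  0.041  0.044  0.044]
0.63 83 [-0.194 -0.193 -0.191 -0.188 -0.156 -0.127 -0.117 -0.107 -0.077 -0.075
 -0.074 -0.033 -0.019  0.036  0.038  0.041  0.041]
0.65 76 [-0.198 -0.196 -0.194 -0.192 -0.172 -0.102 -0.08  -0.078 -0.078 -0.075
 -0.046  0.004  0.036  0.036  0.038  0.041]
0.67 66 [-0.198 -0.197 -0.195 -0.195 -0.175 -0.172 -0.097 -0.084 -0.081 -0.081
 -0.079 -0.078 -0.06   0.033  0.035  0.036  0.038]
0.69 81 [-0.202 -0.201 -0.198 -0.196 -0.195 -0.168 -0.162 -0.158 -0.114 -0.084
 -0.081 -0.078 -0.058  0.03   0.033  0.035  0.035]
0.71 166 [-0.202 -0.193 -0.178 -0.162 -0.151 -0.138 -0.129 -0.109 -0.093 -0.085
 -0.082 -0.045 -0.024  0.     0.03   0.035]
0.73 78 [-0.101 -0.083 -0.075 -0.066 -0.056 -0.05  -0.045 -0.034 -0.024 -0.013
 -0.005  0.     0.014  0.022  0.027  0.03 ]
```

The blue pot is in the left lane at (352,168). The green canister is in front of it at (350,199), and the red spot is at (335,262). I'll move away from the appliance on the right first, turning the tool as it goes.

Emit:
drive_tool:
  motion: [0,45,0,0,0,8,0,90,0,0,0,16,20,132,0,0,0,24,45,172,0,0,0,32,75,208,0,0,0,40,110,240,0,0,0,48,145,270,0,0,0,56,180,300,0,0,0,61]
  jaw: -1

```text
time: 1.85
tcp_pos: [0.3875, -0.1813, 0.2317]
orientation: [[0.098, 0.995, 0.001], [0.995, -0.098, -0.001], [-0.001, 0.001, -1.0]]
contact_force: [0.6, -0.8, 0.2]
width: 0.999
gripper_force: 0.0
```

Emit:
drive_tool:
  motion: [30,27,0,0,0,0,60,54,0,0,0,0,95,82,0,0,0,0,130,110,0,0,0,0,165,138,0,0,0,0,190,158,0,0,0,0,203,166,0,0,0,0,203,166,0,0,0,0]

```text
time: 2.65
tcp_pos: [0.5904, -0.0153, 0.2303]
orientation: [[0.1, 0.995, -0.001], [0.995, -0.1, 0.0], [0.0, -0.001, -1.0]]
contact_force: [-0.6, 0.7, -0.5]
width: 0.999
gripper_force: 0.0
```

Emit:
drive_tool:
  motion: [0,0,-40,0,0,0,0,0,-80,0,0,0,0,0,-115,0,0,0,0,0,-140,0,0,0,0,0,-152,0,0,0,0,0,-152,0,0,0]

```text
time: 3.25
tcp_pos: [0.5871, -0.0171, 0.0773]
orientation: [[0.103, 0.995, -0.004], [0.995, -0.103, 0.0], [-0.0, -0.005, -1.0]]
contact_force: [-0.9, -0.1, -0.1]
width: 1.0
gripper_force: 0.0
```

Emit:
drive_tool:
  motion: [0,0,0,0,0,0,0,0,0,0,0,0,0,0,0,0,0,0,0,0,0,0,0,0,0,0,0,0,0,0,0,0,0,0,0,0,0,0,0,0,0,0,0,0,0,0,0,0]
  jaw: 1

```text
time: 4.05
tcp_pos: [0.5899, -0.0169, 0.0808]
orientation: [[0.102, 0.995, 0.002], [0.995, -0.102, -0.0], [-0.0, 0.002, -1.0]]
contact_force: [-1.1, -0.2, 6.4]
width: 0.257
gripper_force: 58.9
```

Emit:
drive_tool:
  motion: [0,0,5,0,0,0,0,0,10,0,0,0,0,0,20,0,0,0,0,0,30,0,0,0,0,0,30,0,0,0]

```text
time: 4.55
tcp_pos: [0.5908, -0.017, 0.1117]
orientation: [[0.102, 0.995, 0.004], [0.995, -0.102, -0.001], [-0.0, 0.004, -1.0]]
contact_force: [0.6, 0.4, -2.4]
width: 0.26
gripper_force: 59.0
```

Emit:
drive_tool:
  motion: [0,0,20,0,0,0,-10,0,33,0,0,0,-35,0,35,0,0,0,-65,0,35,0,0,0,-90,-20,35,0,0,0,-110,-45,35,0,0,0,-130,-75,35,0,0,0,-145,-105,35,0,0,0]

```text
time: 5.35
tcp_pos: [0.4426, -0.1222, 0.1449]
orientation: [[0.101, 0.995, 0.001], [0.995, -0.101, -0.001], [-0.0, 0.001, -1.0]]
contact_force: [0.6, 0.1, -3.4]
width: 0.261
gripper_force: 59.7
```

Emit:
drive_tool:
  motion: [-5,-30,0,0,0,0,-5,-45,0,0,0,0,-5,-48,-20,0,0,0,-5,-48,-40,0,0,0,-5,-48,-55,0,0,0,-5,-48,-61,0,0,0,-5,-48,-64,0,0,0,-5,-48,-65,0,0,0]

```text
time: 6.15
tcp_pos: [0.4389, -0.1694, 0.0809]
orientation: [[0.102, 0.995, -0.001], [0.995, -0.102, 0.0], [-0.0, -0.001, -1.0]]
contact_force: [-5.4, 2.4, 6.1]
width: 0.258
gripper_force: 61.0
```

Emit:
drive_tool:
  motion: [0,0,0,0,0,0,0,0,0,0,0,0,0,0,0,0,0,0,0,0,0,0,0,0,0,0,20,0,0,0,0,0,50,0,0,0,0,0,85,0,0,0,0,0,100,0,0,0]
  jaw: -1

```text
time: 6.95
tcp_pos: [0.441, -0.1707, 0.183]
orientation: [[0.102, 0.995, 0.005], [0.995, -0.102, -0.003], [-0.002, 0.006, -1.0]]
contact_force: [-0.1, 0.0, -0.2]
width: 0.998
gripper_force: 0.0
```

Emit:
drive_tool:
  motion: [0,40,10,0,0,0,10,85,10,0,0,0,40,115,10,0,0,0,80,135,10,0,0,0,125,145,10,0,0,0,165,150,10,0,0,0,200,150,10,0,0,0,218,150,10,0,0,0]
  jaw: 1

```text
time: 7.75
tcp_pos: [0.6595, -0.0193, 0.187]
orientation: [[0.101, 0.995, -0.001], [0.995, -0.101, 0.0], [0.0, -0.001, -1.0]]
contact_force: [-0.7, -0.6, 0.6]
width: 0.0
gripper_force: 0.0
```

```bash
python3 - <<'E'
from h import *
print(bot.state()["tcp_pos"],bot.state()["width"])
for n in("top","scene"):
    s=bot.snapshot(n); cv2.imwrite(f"pics/{n}2.png",s["color"]); P=cloud(s)
    for l in("blue_pot","green_canister_mid","white_canister_mid"):
        for t in bot.trace(l,s)[:3]:
            q=P[t["region"]&(s["depth"]>0)]
            top=q[q[:,2]>np.percentile(q[:,2],98)-.006]
            print(n,l,round(t["conf"],2),"topz",np.round(np.percentile(q[:,2],98),3),"mid",np.round((top.min(0)+top.max(0))/2,3))
E
```

```text
[ 0.65949657 -0.0192719   0.18704504] 0.00033535914967773654
top blue_pot 0.91 topz 0.067 mid [0.502 0.196 0.066]
top green_canister_mid 0.72 topz 0.11 mid [ 0.44  -0.169  0.109]
top green_canister_mid 0.46 topz 0.052 mid [ 0.633 -0.08   0.051]
top white_canister_mid 0.8 topz 0.634 mid [ 0.481 -0.046  0.632]
scene blue_pot 0.69 topz 0.067 mid [ 0.678 -0.019  0.065]
scene blue_pot 0.62 topz 0.067 mid [0.501 0.2   0.065]
scene green_canister_mid 0.77 topz 0.109 mid [ 0.439 -0.164  0.108]
scene white_canister_mid 0.62 topz 0.109 mid [ 0.582 -0.128  0.108]
scene white_canister_mid 0.43 topz 0.005 mid [0.508 0.039 0.173]
scene white_canister_mid 0.17 topz 0.067 mid [ 0.678 -0.019  0.065]
```

View pics/scene2.png

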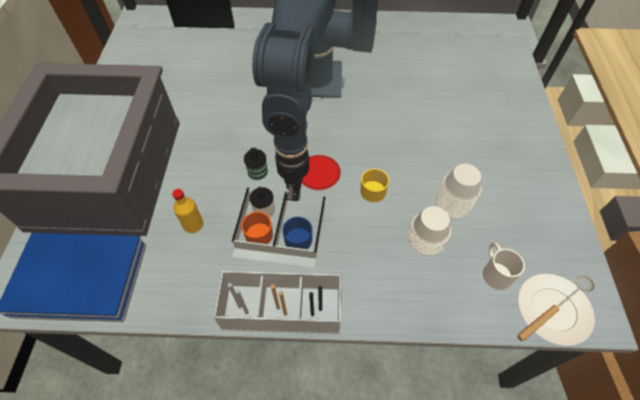

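Emit:
drive_tool:
  motion: [12,-1,-40,0,0,0,12,-1,-80,0,0,0,12,-1,-115,0,0,0,12,-1,-140,0,0,0,12,-1,-158,0,0,0,12,-1,-168,0,0,0,12,-1,-168,0,0,0]

```text
time: 8.85
tcp_pos: [0.6686, -0.0208, 0.0217]
orientation: [[0.102, 0.995, -0.0], [0.995, -0.102, -0.0], [-0.0, -0.0, -1.0]]
contact_force: [0.6, -0.2, 0.3]
width: -0.002
gripper_force: 0.0
```

Emit:
drive_tool:
  motion: [-5,0,0,0,0,0,-12,1,0,0,0,0,-22,2,0,0,0,0,-34,3,0,0,0,0,-48,5,0,0,0,0,-62,6,0,0,0,0,-76,8,0,0,0,0,-88,9,0,0,0,0]

```text
time: 9.65
tcp_pos: [0.582, -0.0118, 0.023]
orientation: [[0.102, 0.995, 0.004], [0.995, -0.102, -0.0], [0.0, 0.004, -1.0]]
contact_force: [2.4, -0.4, 1.5]
width: -0.0
gripper_force: 1.4
```

Emit:
drive_tool:
  motion: [-14,1,0,0,0,0,-28,3,0,0,0,0,-42,4,0,0,0,0,-56,6,0,0,0,0,-70,7,0,0,0,0,-84,9,0,0,0,0,-96,10,0,0,0,0,-102,11,0,0,0,0]

```text
time: 10.45
tcp_pos: [0.4799, -0.0009, 0.0227]
orientation: [[0.102, 0.995, 0.004], [0.995, -0.102, -0.001], [-0.0, 0.004, -1.0]]
contact_force: [3.2, -1.0, 2.0]
width: -0.003
gripper_force: 1.5
```

```bash
cat > look.py <<'E'
from h import *
import sys
print(bot.state()["tcp_pos"],bot.state()["contact_force"])
s=bot.snapshot("scene"); cv2.imwrite(f"pics/{sys.argv[1]}.png",s["color"]); P=cloud(s)
for l in("blue_pot","orange_pot","spot","green_canister_mid","white_canister_mid"):
    for t in bot.trace(l,s)[:2]:
        q=P[t["region"]&(s["depth"]>0)]
        top=q[(q[:,2]>np.percentile(q[:,2],95)-.006)&(q[:,2]<.118)]
        if len(top): print(l,round(t["conf"],2),"topz",np.round(np.percentile(q[:,2],95),3),"mid",np.round((np.percentile(top,1,axis=0)+np.percentile(top,99,axis=0))/2,3),"ext",np.round(np.ptp(top,axis=0),3))
E
python3 look.py s3
```

```text
[ 0.47990898 -0.00090888  0.02274925] [ 3.23534136 -0.98791945  1.97779126]
blue_pot 0.84 topz 0.065 mid [0.501 0.201 0.064] ext [0.085 0.083 0.013]
blue_pot 0.69 topz 0.078 mid [ 0.516 -0.005  0.094] ext [0.047 0.078 0.046]
orange_pot 0.83 topz 0.065 mid [ 0.666 -0.133  0.064] ext [0.084 0.081 0.013]
spot 0.86 topz 0.005 mid [0.432 0.057 0.009] ext [0.14  0.081 0.071]
green_canister_mid 0.6 topz 0.107 mid [ 0.439 -0.164  0.107] ext [0.024 0.021 0.013]
green_canister_mid 0.43 topz 0.065 mid [ 0.666 -0.133  0.064] ext [0.084 0.081 0.013]
white_canister_mid 0.68 topz 0.107 mid [ 0.581 -0.129  0.107] ext [0.024 0.022 0.011]
```

Emit:
drive_tool:
  motion: [-8,3,0,0,0,0,-18,8,0,0,0,0,-29,14,0,0,0,0,-40,20,0,0,0,0,-50,26,0,0,0,0,-58,31,0,0,0,0,-64,34,0,0,0,0,-66,35,0,0,0,0]

```text
time: 11.55
tcp_pos: [0.4125, 0.0346, 0.0213]
orientation: [[0.102, 0.995, -0.0], [0.995, -0.102, -0.0], [-0.0, -0.0, -1.0]]
contact_force: [3.9, -1.2, 2.0]
width: -0.001
gripper_force: 1.9
```

```bash
python3 look.py s4; python3 -c "
import cv2;i=cv2.imread('pics/s4.png');cv2.imwrite('pics/s4c.png',cv2.resize(i[120:260,220:400],None,fx=4,fy=4))"
```

```text
[0.4124679  0.03462288 0.0212757 ] [ 3.8545506  -1.21535594  1.9675748 ]
blue_pot 0.97 topz 0.083 mid [0.441 0.026 0.094] ext [0.062 0.068 0.035]
blue_pot 0.56 topz 0.064 mid [0.502 0.199 0.063] ext [0.086 0.083 0.01 ]
orange_pot 0.66 topz 0.065 mid [ 0.666 -0.133  0.064] ext [0.086 0.082 0.011]
orange_pot 0.6 topz 0.083 mid [0.44  0.026 0.093] ext [0.061 0.069 0.031]
spot 0.56 topz 0.006 mid [0.444 0.031 0.017] ext [0.123 0.134 0.061]
green_canister_mid 0.86 topz 0.106 mid [ 0.44  -0.164  0.106] ext [0.024 0.021 0.01 ]
white_canister_mid 0.6 topz 0.108 mid [ 0.58  -0.129  0.108] ext [0.025 0.023 0.011]
```

View pics/s4c.png

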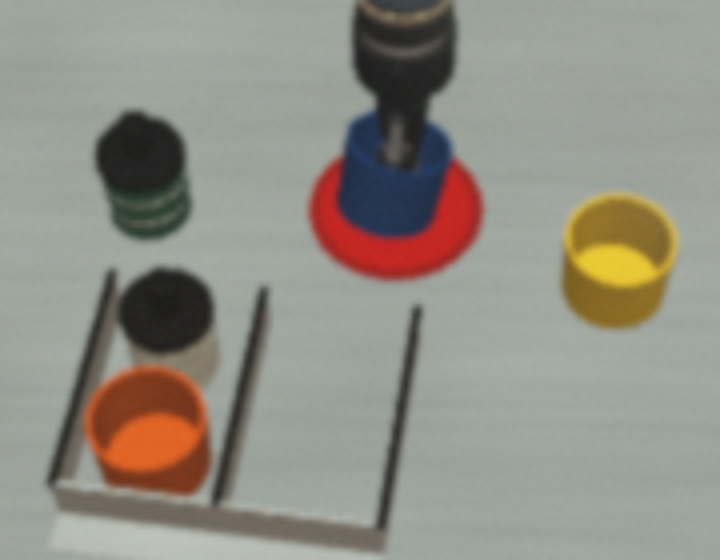

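The blue pot stands inside the red spot, around (395,185) in the crop. I'll back off the wall and lift the fingers straight out.

Emit:
drive_tool:
  motion: [6,-2,0,0,0,0,12,-4,0,0,0,0,14,-5,20,0,0,0,14,-5,50,0,0,0,14,-5,90,0,0,0,14,-5,130,0,0,0,14,-5,160,0,0,0,14,-5,160,0,0,0]

```text
time: 12.65
tcp_pos: [0.4292, 0.0294, 0.1852]
orientation: [[0.102, 0.995, 0.005], [0.995, -0.102, 0.001], [0.001, 0.005, -1.0]]
contact_force: [0.6, 0.0, 0.2]
width: 0.001
gripper_force: 0.0
```

Emit:
drive_tool:
  motion: [0,-40,0,0,0,0,0,-85,0,0,0,0,3,-130,0,0,0,0,8,-170,0,0,0,0,13,-192,0,0,0,0,13,-199,0,0,0,0,13,-199,0,0,0,0]
  jaw: -1

```text
time: 13.35
tcp_pos: [0.4391, -0.1696, 0.1792]
orientation: [[0.104, 0.995, -0.004], [0.995, -0.104, 0.003], [0.003, -0.004, -1.0]]
contact_force: [0.2, 0.7, 1.1]
width: 1.001
gripper_force: 0.0
```

```bash
python3 look.py s5
```

```text
[ 0.43906364 -0.1696187   0.17922588] [0.21399586 0.73666453 1.10863485]
blue_pot 0.66 topz 0.065 mid [0.501 0.2   0.064] ext [0.083 0.083 0.012]
blue_pot 0.59 topz 0.064 mid [0.443 0.019 0.063] ext [0.084 0.08  0.01 ]
orange_pot 0.96 topz 0.065 mid [ 0.665 -0.133  0.064] ext [0.086 0.083 0.01 ]
spot 0.62 topz 0.004 mid [0.441 0.031 0.002] ext [0.124 0.135 0.008]
green_canister_mid 0.75 topz 0.107 mid [ 0.441 -0.164  0.107] ext [0.02  0.022 0.01 ]
white_canister_mid 0.83 topz 0.108 mid [ 0.579 -0.129  0.107] ext [0.026 0.022 0.009]
```

Offset from the spot's centre is about 15 mm, within the 32 mm limit. Next is regrasping the canister.

Emit:
drive_tool:
  motion: [0,0,-30,0,0,0,0,0,-60,0,0,0,0,0,-85,0,0,0,0,0,-98,0,0,0,0,0,-98,0,0,0]

```text
time: 14.15
tcp_pos: [0.4387, -0.1684, 0.0813]
orientation: [[0.101, 0.995, -0.004], [0.995, -0.101, 0.002], [0.002, -0.004, -1.0]]
contact_force: [-0.4, 0.2, -0.1]
width: 1.001
gripper_force: 0.0
```

Emit:
drive_tool:
  motion: [0,0,0,0,0,0,0,0,0,0,0,0,0,0,0,0,0,0,0,0,0,0,0,0,0,0,0,0,0,0,0,0,0,0,0,0,0,0,0,0,0,0,0,0,0,0,0,0]
  jaw: 1

```text
time: 14.95
tcp_pos: [0.4404, -0.1702, 0.0844]
orientation: [[0.102, 0.995, 0.001], [0.995, -0.102, -0.001], [-0.001, 0.001, -1.0]]
contact_force: [-2.6, -0.2, 6.2]
width: 0.259
gripper_force: 58.5
```

Emit:
drive_tool:
  motion: [0,0,5,0,0,0,0,0,15,0,0,0,0,0,30,0,0,0,0,0,45,0,0,0,0,0,60,0,0,0,0,0,66,0,0,0,0,0,66,0,0,0]

```text
time: 15.65
tcp_pos: [0.4409, -0.1701, 0.1502]
orientation: [[0.102, 0.995, 0.002], [0.995, -0.102, -0.001], [-0.001, 0.002, -1.0]]
contact_force: [0.2, 0.0, -2.7]
width: 0.258
gripper_force: 58.9
```

Emit:
drive_tool:
  motion: [5,30,15,0,0,0,20,60,25,0,0,0,45,90,25,0,0,0,75,115,25,0,0,0,105,135,25,0,0,0,130,148,25,0,0,0,145,153,25,0,0,0,149,153,25,0,0,0]

```text
time: 16.45
tcp_pos: [0.5899, -0.0156, 0.1722]
orientation: [[0.1, 0.995, -0.002], [0.995, -0.1, 0.001], [0.0, -0.002, -1.0]]
contact_force: [0.1, -0.5, -3.6]
width: 0.255
gripper_force: 59.5
```

Emit:
drive_tool:
  motion: [0,0,-20,0,0,0,0,0,-40,0,0,0,0,0,-60,0,0,0,0,0,-75,0,0,0,0,0,-84,0,0,0,0,0,-89,0,0,0,0,0,-91,0,0,0,0,0,-91,0,0,0]

```text
time: 17.25
tcp_pos: [0.5898, -0.0169, 0.0846]
orientation: [[0.102, 0.995, 0.002], [0.995, -0.102, -0.0], [-0.0, 0.002, -1.0]]
contact_force: [-1.2, -0.5, -0.4]
width: 0.259
gripper_force: 59.9
```

Emit:
drive_tool:
  motion: [0,0,-2,0,0,0,0,0,-2,0,0,0]

```text
time: 17.45
tcp_pos: [0.59, -0.0169, 0.0845]
orientation: [[0.102, 0.995, 0.003], [0.995, -0.102, -0.001], [-0.0, 0.003, -1.0]]
contact_force: [-5.8, 1.1, 7.5]
width: 0.258
gripper_force: 60.9
```

Emit:
drive_tool:
  motion: [0,0,0,0,0,0,0,0,0,0,0,0,0,0,0,0,0,0,0,0,0,0,0,0,0,0,20,0,0,0,0,0,60,0,0,0,0,0,100,0,0,0,0,0,130,0,0,0]
  jaw: -1

```text
time: 18.25
tcp_pos: [0.59, -0.0169, 0.214]
orientation: [[0.102, 0.995, 0.003], [0.995, -0.102, -0.0], [-0.0, 0.003, -1.0]]
contact_force: [0.6, 0.2, -0.7]
width: 1.001
gripper_force: 0.0
```

Emit:
drive_tool:
  motion: [-40,0,0,0,0,0,-80,-20,0,0,0,0,-115,-50,0,0,0,0,-150,-80,0,0,0,0,-180,-115,0,0,0,0,-200,-150,0,0,0,0,-210,-170,0,0,0,0,-210,-170,0,0,0,0]

```text
time: 19.05
tcp_pos: [0.3782, -0.189, 0.2114]
orientation: [[0.107, 0.994, 0.0], [0.994, -0.107, -0.001], [-0.001, 0.0, -1.0]]
contact_force: [0.1, 0.6, 0.6]
width: 0.999
gripper_force: 0.0
```

```bash
python3 look.py s6
```

```text
[ 0.37823927 -0.18896065  0.21139424] [0.1140202  0.62160512 0.59133118]
blue_pot 0.88 topz 0.065 mid [0.443 0.019 0.064] ext [0.085 0.08  0.01 ]
blue_pot 0.76 topz 0.064 mid [0.503 0.2   0.063] ext [0.085 0.083 0.01 ]
orange_pot 0.87 topz 0.065 mid [ 0.666 -0.132  0.064] ext [0.084 0.079 0.013]
spot 0.78 topz 0.004 mid [0.439 0.03  0.002] ext [0.13  0.141 0.01 ]
green_canister_mid 0.71 topz 0.107 mid [ 0.588 -0.011  0.108] ext [0.024 0.02  0.01 ]
white_canister_mid 0.68 topz 0.107 mid [ 0.579 -0.129  0.107] ext [0.027 0.023 0.011]
white_canister_mid 0.61 topz 0.107 mid [ 0.588 -0.011  0.108] ext [0.024 0.02  0.01 ]
```

View pics/s6.png

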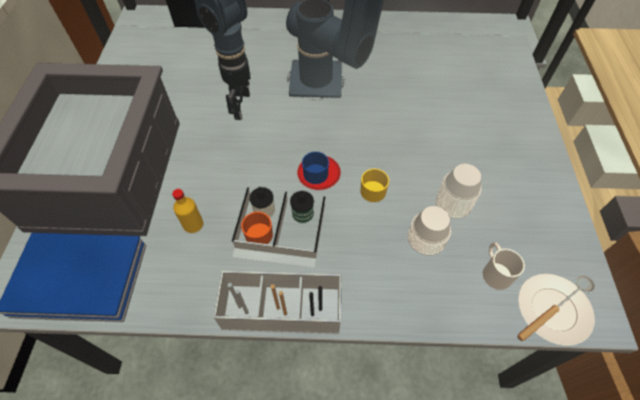

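The blue pot stands on the spot at (315,168). The green canister is back in its lane at (302,207), upright, and everything else is where it was.

```bash
python3 -c "
from workcell import bot
print(bot.close_job())"
```

```text
the job is handed in; nothing more can be done
None
```

I've handed the job in, with no verdict returned: in the last camera measurement the blue pot stood about 15 mm from the red spot's centre, and the green canister was back upright within a few millimetres of its starting place.

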